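Change over the plug-in power supplies of a rack switch

TASK

Change over the two plug-in power supplies at the back of the rack switch, in either order: push the new supply, which stands part-way out of its bay, fully home; and hook a fingertip behind the black pull of the old supply, in the bay at the other end, and draw it out along its bay until its safety catch stops it. Use the fingertips only: do not pinch the strap of a pull between the fingers or pick anything up, and leave the dish, screwdriver, bottle and tape where they are.

Things in the scene. Friction and masses are not known exactly. Their poses are not given: they have to be found in the camera images.
- switch: Grey steel rack switch, 440 wide (its y), 300 deep (its x), 48 high, fixed on the bench. Origin at bench height below the middle of its rear face, which looks to its -x, roughly at the robot. The two supplies sit at the two ends of this face (bay centres 160 either side of the middle); between them are three smaller fan modules without pulls, screwed in.
- psu_old (a joint): How far the old supply (steel box 106 wide, 39 high, 220 long) stands out of its bay, m: 0 fully home, panel flush with the switch; 0.10 held by its safety catch, a firm stop. Starts 0 to 0.006 out, in the left or right bay at random; locking screw already undone. Slides along the switch's -x and takes about 6 to 10 N.
- old_pull (a point): Centre of the front strap of the old supply's pull; moves with the supply; axes as the switch's (x into the bay). The pull is a stiff black loop on the -y half of the panel (a mains inlet is on the +y half). Strap 54 wide (y), 14 high, 5 thick, 25 above the bench; legs 5 thick at its ends run back to the panel. Opening behind the strap, clear from above to the bench: 36 (x) by 44 (y).
- old_inside: The rear half of that strap's thickness: its inner face, looking to the panel (+x), behind which a fingertip hooks. Origin 1 to +x of point old_pull.
- old_outside: The front half of that strap's thickness: its outer face, looking to -x. Origin 1 to -x of point old_pull.
- psu_new (a joint): How far the new supply stands out of its bay, m: 0 fully home, a firm stop; it starts 0.045 to 0.08 out, in the bay the old one is not in. Slides the same way with about 6 to 10 N and stays where it is left.
- new_pull (a point): Centre of the front strap of the new supply's pull, which is the same as the old one's. It can be pushed on this strap's outer face or on the panel.
- new_inside: The rear half (inner face) of the new supply's strap.
- new_outside: The front half (outer face) of the new supply's strap.
- dish: Bystander: round steel parts dish, 90 across, 24 high, on the bench before the fan modules. Origin at its underside.
- driver: Bystander: screwdriver with a black handle, 180 long, lying on the bench nearer the robot, roughly across. Origin near the middle of its length, at its underside.
- bottle: Bystander: white plastic bottle, 52 across, 125 high, standing off the left (+y) end of the switch's rear. Origin at its underside.
- tape: Bystander: roll of black tape, 90 across, 19 high, lying off the right (-y) end of the switch's rear. Origin at its underside.

How it is judged:
By the outcome, as a careful person would: the job done as asked, in the order asked, and still so for the second after the job is handed in, with the robot touching nothing.
It also fails if it takes over 51 s, if anything falls off the work surface, if the arm or the gripper's body presses on something with over 40 N, if the wrist force passes 120 N, or if a joint passes its speed limit or range.

ROBOT

A 7-joint arm with a two-finger parallel gripper is mounted at the origin on the work surface. World frame = base frame: x ahead of the robot, y to its left, z up, the work surface at z = 0. Lengths are in m, angles in rad, forces in N, time in s.
With the tool pointing down it reaches from about 0.425 to 0.925 m from the base axis. Payload 6.8 kg.
Tool frame: the origin (TCP) lies between the finger pads; the fingertips stand 11 mm ahead of it and the grasp point (between the pads) lies 8 mm behind it; z points along the fingers, y is the line along which they close (so a half turn about z gives the same grasp; the last joint's range is limited). The gripper opens to 85 mm and grips with 20 to 120 N. Pads are 22 mm wide; open, the fingers measure 114 mm over their backs; the gripper's body (76 mm by 85 mm) begins 54 mm behind the grasp point. The pads swing forward as they close: fully open they stand 13 mm farther back than shut.
Start: joints at [-1.258, 0.477, 0.022, 1.555, -0.011, 1.109, -0.083], TCP at [0.276, 0.616, 0.242] pointing down, gripper open.
Joint ranges: [-2.96, 2.96], [-0.34, 2.1], [-1.41, 1.46], [0.24, 2.44], [-1.37, 4.51], [0.17, 1.92], [-2.96, 2.96]. Speed limits (rad/s): [2.39, 2.39, 3.14, 3.14, 3.14, 3.14, 3.14].

INTERFACE

Orientations are given as a rotation vector (axis times angle).
In Python, from bench import r gives the robot as it stands.
- The arm moves only by the tool send_rows, never from a script. Its argument "deltas" is a list of rows, each an object of numbers: "dx", "dy", "dz": the shift along the world's x, y, z in mm; "rx", "ry", "rz": the turn, a rotation vector about the world's x, y, z in degrees. A call has 1 to 5 rows; each row is the pose to reach, as a shift and turn from the pose commanded when the call began; what a row does not reach only later rows make up. A row lasts 1/12 s, in which the tool goes at most 41.7 mm and 7.16 degrees, less where a joint would pass 70% of its speed; a pose out of reach is approached as far as the arm can. A call with a gripper value outside its range is refused whole. "jaw" is the finger opening in mm, from 0 to 85.4, set as the call begins (left out, the last holds). The fingers move at their own pace and stop on an object; "newtons" is the grip in N (left out, the last holds). Time passes only in rows, so rows that repeat a pose let the fingers close. It gives the time, the measured TCP pose, the force, the opening and the grip force at its end, in the units of the state.
- r.get_obs(): the state, without advancing time (a new reading comes with each control period).
- r.grab_frame(name): name is "side" or "top" or "wrist"; returns a dict with "frame" (400x640x3 uint8, blue, green, red), "z_map" (400x640 float32, m along the optical axis (not along the pixel's ray), 0 where there is no reading), "vertical_fov" (degrees; the focal length in pixels is half the picture's height over the tangent of half this angle, whatever the lens; pixels are square), "cx", "cy" (the principal point, pixels), "xyz" and "orientation" of the camera in the world. Camera axes: x right, y down, z forward; pixel columns grow to the right and rows downward; lengths in m; the calibration is good to about 2 mm. A picture is of the moment at which its call begins.
- r.hand_in(): hands the job in; it is judged then, once.
The state is a dict: "clock": time; "joints": joint angles; "qvel": joint speeds; "tau": joint torques, N m; "tcp_pos": TCP position; "orientation": TCP orientation; "contact_force": force on the tool from outside, world axes, zero at the start; "moment": the same for the moment, N m; "grip_width": finger opening in m; "gripper_force": force on a finger pad.
Only numpy, scipy, OpenCV 4.12 (cv2) and the standard library are available. Lean on these libraries where they do the work, as an engineer would, in place of code of your own. Each camera call takes 0.05 s, during which the arm holds its last target. There are 200 camera calls.

## Working session

There is one attempt and no reset: what is moved stays moved. The work goes in short steps, Python scripts to look and compute and a tool call to move; the robot and the scene stay as the last step left them, time stands still between calls to the robot, and variables do not carry over. Pictures are saved under pics/ and viewed, at most 10 in all, crops included, and the job is handed in when it is done.

Besides the shell and the picture viewer there is one more tool, called after "Emit:" in YAML: its name, and indented under it one key for each argument. send_rows: Moves the arm, as the interface text tells. Its arguments: {"type":"object","properties":{"deltas":{"type":"array","items":{"type":"object","properties":{"dx":{"type":"number"},"dy":{"type":"number"},"dz":{"type":"number"},"rx":{"type":"number"},"ry":{"type":"number"},"rz":{"type":"number"}}}},"jaw":{"type":"number"},"newtons":{"type":"number"}},"required":["deltas"]}

```bash
mkdir -p pics
cat > h.py <<'E'
import numpy as np, cv2
from bench import r
from scipy.spatial.transform import Rotation as R
def cam(n):
    f=r.grab_frame(n); f['f']=200/np.tan(np.radians(f['vertical_fov'])/2)
    o=np.array(f['orientation']); f['R']=R.from_rotvec(o).as_matrix() if o.shape==(3,) else o
    v,u=np.mgrid[:400,:640]; z=f['z_map']
    P=np.stack([(u-f['cx'])/f['f']*z,(v-f['cy'])/f['f']*z,z],-1)
    f['P']=P@f['R'].T+np.array(f['xyz']); f['P'][z==0]=np.nan
    return f
E
python3 - <<'E'
from h import *
for n in ['top','side']:
    f=cam(n); cv2.imwrite(f'pics/{n}0.png',f['frame']); np.save(f'{n}P.npy',f['P']); print(n,f['xyz'],f['orientation'],f['f'],f['cx'],f['cy'])
o=r.get_obs();print(o)
E
```

```text
top [0.39398525 0.00999409 1.13836467] [-2.12891038  2.16566375 -0.13980949] 396.628573242182 314.43259545550666 199.88596906075765
side [ 0.29979023 -0.76409698  0.70304377] [-2.22002822  0.28856872 -0.16587526] 454.73977148774946 319.06364109926744 202.80701808084018
{'clock': 0.1, 'joints': array([-1.25809235,  0.47770071,  0.02233841,  1.5563454 , -0.01152488,
        1.10929629, -0.08312263]), 'qvel': array([ 0.00044294, -0.00250955,  0.00079593, -0.00181268, -0.00190535,
        0.00085969,  0.00017218]), 'tau': array([ 3.80818106e-03, -5.97761357e+01,  1.61331441e+00, -2.81952113e+01,
        1.28605653e-02,  5.06308686e-03, -9.42486622e-06]), 'tcp_pos': array([0.27552426, 0.61564619, 0.24143708]), 'orientation': array([-6.56094477e-01, -3.07206528e+00,  2.51800798e-03]), 'contact_force': array([-0.55154268, -1.15038477,  0.01042281]), 'moment': array([-0.03501712, -0.02494941,  0.04005275]), 'gripper_force': 0.0, 'grip_width': 0.08539475684884111}
```

View pics/top0.png

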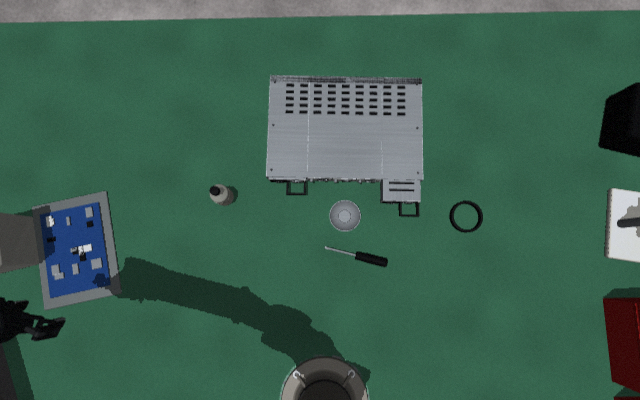

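View pics/side0.png

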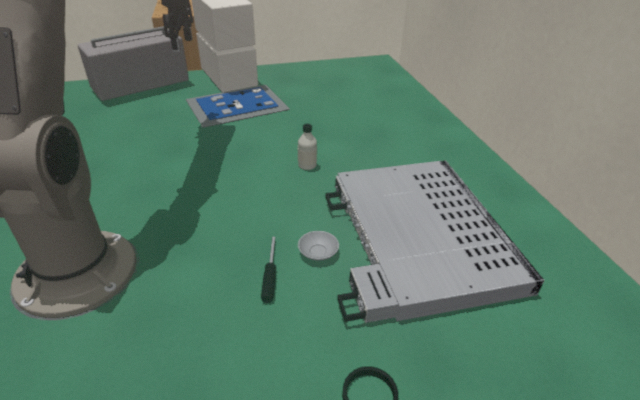

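The top view shows the switch with its rear edge at row ~180. The old supply is in the left bay, with its pull at about (297,187). The new supply stands out of the right bay, with its pull at about (409,209). The dish is at (345,215), the driver at (360,256), the bottle at (222,193) and the tape at (466,216).

Run:
```python
from h import *
f=cam('top');im=f['frame']
def ray(u,v,z):
    d=f['R']@np.array([(u-f['cx'])/f['f'],(v-f['cy'])/f['f'],1]);c=np.array(f['xyz']);return c+d*(z-c[2])/d[2]
P=f['P']; m=(P[...,2]>.035)&(P[...,2]<.065);m[:, :255]=0;m[:,435:]=0;m[:65]=0;m[225:]=0
n,l,s,c=cv2.connectedComponentsWithStats(m.astype(np.uint8));k=1+s[1:,4].argmax();print(s[k])
# rear edge between supplies / side edges
g=im.max(2)
for n_,(x0,x1,y0,y1) in dict(old=(280,315,176,200),new=(392,425,198,222)).items():
    print(n_);print('\n'.join(' '.join('%3d'%x for x in row) for row in g[y0:y1,x0:x1]))
pts=np.argwhere(l==k);rect=cv2.minAreaRect(pts[:, ::-1].astype(np.float32));print(rect)
rear=[];
for u in list(range(312,378)):
    v=np.where(l[:,u]==k)[0].max();rear.append(ray(u,v+.5,.048)[:2])
rear=np.array(rear);p=np.polyfit(rear[:,1],rear[:,0],1);print('rear x=',p,np.std(rear[:,0]-np.polyval(p,rear[:,1])))
for v in(90,120,150,170):
    us=np.where(l[v]==k)[0];print(v,ray(us.min()-.5,v,.048),ray(us.max()+.5,v,.048),np.nanmedian(P[v,us,2]))
for u in (388,400,412): 
    v=np.where(l[:,u]==k)[0].max(); print('new panel',u,v,ray(u,v+.5,.042))
```

```text
[  266    75   157   128 16894]
old
128 128 129 130 143 144 146 140 143 140 145 137 140 138 139 142 158 154 150 150 153 152 151 154 152 153 146 149 149 148 146 149 151 152 147
137 138 135 135 141 145 145 145 144 147 142 144 142 142 140 139 151 146 150 148 150 148 148 137 135 138 104 112 153 156 156 151 151 151 184
173 169 171 159 159 159 159 168 162 163 162 165 164 161 160 153 152 156 151 156 154 152 156 149 145 146  49  82 105 110 128 135 129 110 140
114 114 114 101 107 104 107 124 122 126 134 130 119 114 117 104 108 117 120 138 141 149 150 154 171 146  80  76  58  60 120 137 113  64  65
 19  20  28  19  27  26  27  53  55  58  71  75 100  77  78 137 137 123 105 111 105  95  98  99 144  95  70  58  53  66 126 151 107  51  59
 20  36  23  10   7  12  14  16  20  24  49  55  87  89  76 147 126  99 105  77  70  53  55  25  72  30  43  49  82  83  95 110  72  51  50
 31  46  33  36  56  54  33  29  33  39  59  78  71  63  61  85  58  41  78  47  46  52  56  48  24  24  43  54  92  95  87  85  80  47  53
 80  77  80  79  87  88  67  30  37  49  53  95  87  76  79  77  76  75  81  78  76 
[... 5481 characters left out ...]
078125, 138.35784912109375), (156.31724548339844, 125.51524353027344), 1.1017061471939087)
rear x= [0.0418696  0.60304606] 0.00268265136093933
90 [0.86681105 0.14351761 0.048     ] [ 0.85799217 -0.29726329  0.048     ] 0.048797342974636115
120 [0.77690437 0.14644588 0.048     ] [ 0.7683558  -0.29532669  0.048     ] 0.04888233407607201
150 [0.68890071 0.14931218 0.048     ] [ 0.68067057 -0.29062014  0.048     ] 0.048679793387240045
170 [0.63127633 0.15212603 0.048     ] [ 0.62323634 -0.28753733  0.048     ] 0.048701858982425295
new panel 388 201 [ 0.53685248 -0.188531    0.042     ]
new panel 400 201 [ 0.53626428 -0.22188476  0.042     ]
new panel 412 202 [ 0.53287141 -0.25508187  0.042     ]
```

Run:
```python
from h import *
f=cam('top')
def ray(u,v,z):
    d=f['R']@np.array([(u-f['cx'])/f['f'],(v-f['cy'])/f['f'],1]);c=np.array(f['xyz']);return c+d*(z-c[2])/d[2]
th=np.radians(-2.3);ex=np.array([np.cos(th),np.sin(th),0]);ey=np.array([-np.sin(th),np.cos(th),0])
c=[ray(266,177,.048),ray(422.5,177,.048)];mid=(c[0]+c[1])/2
for n,u,v in(('old',295.6,192.05),('new',408.1,214.05)):
    p=ray(u,v,.032);print(n,'inner edge',p,'strap centre',p-ex*.0025,'in switch y',(p-mid)@ey, 'x rel rear',(p-mid)@ex)
for n,a in(('dish',(345,215,.024)),('drv',(385,262,.012)),('tape',(466,216,.02)),('bottle',(216,190,.125))): print(n,ray(*a))
print(mid)
```

```text
old inner edge [0.56966382 0.0691014  0.032     ] strap centre [0.56716583 0.06920173 0.032     ] in switch y 0.13535560264134075 x rel rear -0.043092194556735096
new inner edge [ 0.5017762  -0.24498504  0.032     ] strap centre [ 0.49927821 -0.24488471  0.032     ] in switch y -0.1812022514605456 x rel rear -0.09832027275991305
dish [ 0.50295282 -0.06913566  0.024     ]
drv [ 0.36996793 -0.17841727  0.012     ]
tape [ 0.49458781 -0.41054164  0.02      ]
bottle [0.56395831 0.27054901 0.125     ]
[ 0.60728923 -0.06787453  0.048     ]
```

Emit:
send_rows:
  deltas:
    - {"dx": 15, "dy": -26, "rz": 4}
    - {"dx": 30, "dy": -52, "rz": 8}
    - {"dx": 45, "dy": -78, "rz": 12}
    - {"dx": 60, "dy": -104, "rz": 16}
    - {"dx": 75, "dy": -130, "rz": 21.7}
  jaw: 0

```text
$.deltas[0]: bad value
```

Emit:
send_rows:
  deltas:
    - {"dx": 16, "dy": -28}
    - {"dx": 32, "dy": -56}
    - {"dx": 48, "dy": -84}
    - {"dx": 64, "dy": -112}
    - {"dx": 80, "dy": -140}

```text
$.deltas[0]: bad value
```

Emit:
send_rows:
  deltas:
    - {"dx": 16, "dy": -28}
    - {"dx": 32, "dy": -56}
    - {"dx": 48, "dy": -84}
    - {"dx": 64, "dy": -112}
    - {"dx": 80, "dy": -140}

```text
$.deltas[0]: bad value
```

Emit:
send_rows:
  deltas:
    - {"dx": 16, "dy": -28}
    - {"dx": 32, "dy": -56}
    - {"dx": 48, "dy": -84}
    - {"dx": 64, "dy": -112}
    - {"dx": 77, "dy": -137}

```text
$.deltas[0]: bad value
```

Rows probably need all six keys.

Emit:
send_rows:
  deltas:
    - {"dx": 15, "dy": -26, "dz": 0, "rx": 0, "ry": 0, "rz": 4}
    - {"dx": 30, "dy": -52, "dz": 0, "rx": 0, "ry": 0, "rz": 8}
    - {"dx": 45, "dy": -78, "dz": 0, "rx": 0, "ry": 0, "rz": 12}
    - {"dx": 60, "dy": -104, "dz": 0, "rx": 0, "ry": 0, "rz": 16}
    - {"dx": 75, "dy": -130, "dz": 0, "rx": 0, "ry": 0, "rz": 21.7}
  jaw: 0

```text
clock: 0.62
tcp_pos: [0.3512, 0.4847, 0.2421]
orientation: [-0.061, -3.141, 0.001]
contact_force: [0.7, 0.1, 0.6]
grip_width: 0.0254
gripper_force: 0.0
```

Emit:
send_rows:
  deltas:
    - {"dx": 16, "dy": -28, "dz": 0, "rx": 0, "ry": 0, "rz": 0}
    - {"dx": 32, "dy": -56, "dz": 0, "rx": 0, "ry": 0, "rz": 0}
    - {"dx": 48, "dy": -84, "dz": 0, "rx": 0, "ry": 0, "rz": 0}
    - {"dx": 64, "dy": -112, "dz": 0, "rx": 0, "ry": 0, "rz": 0}
    - {"dx": 80, "dy": -140, "dz": 0, "rx": 0, "ry": 0, "rz": 0}

```text
clock: 1.03
tcp_pos: [0.4312, 0.3445, 0.2423]
orientation: [-0.066, -3.141, 0.0]
contact_force: [0.5, 0.4, -0.4]
grip_width: -0.0
gripper_force: 0.0
```

Emit:
send_rows:
  deltas:
    - {"dx": 16, "dy": -28, "dz": 0, "rx": 0, "ry": 0, "rz": 0}
    - {"dx": 32, "dy": -56, "dz": 0, "rx": 0, "ry": 0, "rz": 0}
    - {"dx": 48, "dy": -84, "dz": 0, "rx": 0, "ry": 0, "rz": 0}
    - {"dx": 64, "dy": -112, "dz": 0, "rx": 0, "ry": 0, "rz": 0}
    - {"dx": 80, "dy": -140, "dz": 0, "rx": 0, "ry": 0, "rz": 0}

```text
clock: 1.45
tcp_pos: [0.5112, 0.2046, 0.2424]
orientation: [0.066, 3.141, 0.0]
contact_force: [0.0, 0.7, 0.2]
grip_width: -0.0
gripper_force: 0.0
```

Emit:
send_rows:
  deltas:
    - {"dx": 19, "dy": -34, "dz": -15, "rx": 0, "ry": 0, "rz": 0}
    - {"dx": 38, "dy": -68, "dz": -30, "rx": 0, "ry": 0, "rz": 0}
    - {"dx": 57, "dy": -102, "dz": -45, "rx": 0, "ry": 0, "rz": 0}
    - {"dx": 76, "dy": -136, "dz": -60, "rx": 0, "ry": 0, "rz": 0}
    - {"dx": 76, "dy": -136, "dz": -80, "rx": 0, "ry": 0, "rz": 0}

```text
clock: 1.87
tcp_pos: [0.5907, 0.0604, 0.1628]
orientation: [0.083, 3.136, -0.007]
contact_force: [-0.4, -0.6, 0.8]
grip_width: 0.0002
gripper_force: 0.0
```

Run:
```python
from h import *
f=cam('wrist');cv2.imwrite('pics/w1.png',f['frame']);np.savez('w1.npz',**{k:f[k] for k in('P','R','xyz','f','cx','cy','frame')})
o=r.get_obs();print(o['tcp_pos'],o['orientation'],o['grip_width'],o['contact_force'],f['xyz'],f['f'])
c=f['R'].T@(o['tcp_pos']-np.array(f['xyz']));print('tcp px',c[:2]/c[2]*f['f']+[f['cx'],f['cy']])
```

```text
[0.58641243 0.06402935 0.15799856] [-0.07843341 -3.13711745  0.00590917] 0.00015250798091032933 [-2.00647988  1.06931489 -3.49836443] [0.52446395 0.06531787 0.29446429] 288.4575708448764
tcp px [323.07398241 247.79017135]
```

View pics/w1.png

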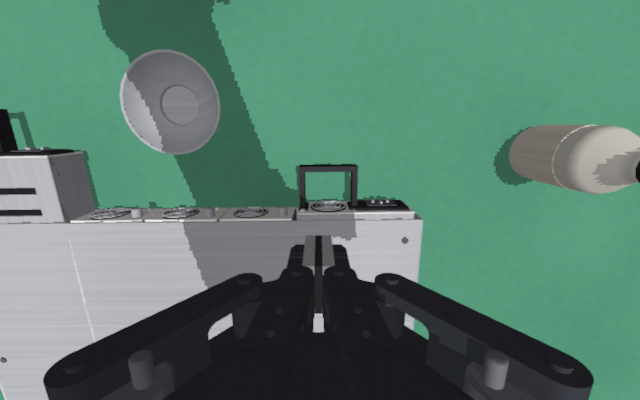

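The wrist view looks back toward the base. The strap of the old pull spans columns 299–357 at rows 164–171, its opening is at (328,188), and the fingertips are at about (318,240).

Run:
```python
import numpy as np
d=np.load('w1.npz');im=d['frame'].max(2).astype(int);P=d['P']
def ray(u,v,z):
    q=d['R']@np.array([(u-d['cx'])/d['f'],(v-d['cy'])/d['f'],1]);c=d['xyz'];return (c+q*(z-c[2])/q[2]).round(4)
for u in(315,328,342):print(u,im[158:206,u])
print(im[185,294:364]);print(im[167,294:364])
for a in((299,168),(357,168),(328,164.5),(328,171.5)):print(a,ray(*a,.032),P[int(a[1]),int(a[0])].round(4))
print('panel',P[208:222:2,300].round(4))
```

```text
315 [155 155 154 154 155 141  84  20  39  65  66  65  64  81 127 153 152 152
 151 151 151 151 151 151 152 152 151 151 150 150 151 150 149 148 148 148
 148 148 148 148 148 136 102 111  97  76  48  66]
328 [153 153 153 154 149 123  67  16  38  65  65  64  64  92 138 151 151 151
 151 151 152 151 151 151 151 150 151 150 151 150 151 151 151 151 150 150
 150 150 150 150 137  94  99 135 154 126 115  99]
342 [155 155 155 154 154 138  49  24  43  64  64  64  65  92 139 153 154 153
 152 152 152 151 152 151 152 152 152 152 152 152 152 152 153 152 146 132
 131 131 132 137 151 138  97 106 126 121  38  19]
[150 150 131  96  91  74  59  59  58  60  46 112 151 151 151 150 151 151
 151 151 150 151 151 152 152 152 151 151 151 150 150 149 149 149 150 151
 151 152 152 151 151 150 151 152 152 152 152 153 152 152 133  96  97  98
  97  98  75  23  45  58  59  59  60 116 151 150 151 151 152 152]
[155 135  98  98  85  58  55  56  57  58  56  56  57  57  60  64  64  64
  63  65  65  65  65  65  65  65  64  66  64  64  65  64  65  64  65  65
  65  65  65  66  65  64  65  65  65  64  63  63  64  62  64  65  65  65
  64  65  65  65  65  65  64  64  63  88 133 152 152 152 152 152]
(299, 168) [0.5634 0.0448 0.032 ] [0.5632 0.0449 0.0334]
(357, 168) [0.5663 0.0977 0.032 ] [0.5661 0.0976 0.033 ]
(328, 164.5) [0.5616 0.0714 0.032 ] [ 5.657e-01  7.210e-02 -2.000e-04]
(328, 171.5) [0.5681 0.0711 0.032 ] [0.5675 0.0711 0.0327]
panel [[0.6006 0.0433 0.0352]
 [0.602  0.0433 0.0369]
 [0.6026 0.0435 0.0414]
 [0.6034 0.0437 0.0451]
 [0.605  0.0436 0.0458]
 [0.6071 0.0434 0.0453]
 [0.6089 0.0433 0.0457]]
```

Emit:
send_rows:
  deltas:
    - {"dx": -1, "dy": 2, "dz": 0, "rx": 0, "ry": 0, "rz": 0}
    - {"dx": -1, "dy": 2, "dz": 0, "rx": 0, "ry": 0, "rz": 0}
    - {"dx": -1, "dy": 2, "dz": 0, "rx": 0, "ry": 0, "rz": 0}
    - {"dx": -1, "dy": 2, "dz": -20, "rx": 0, "ry": 0, "rz": 0}
    - {"dx": -1, "dy": 2, "dz": -40, "rx": 0, "ry": 0, "rz": 0}

```text
clock: 2.33
tcp_pos: [0.5874, 0.074, 0.1245]
orientation: [0.062, 3.136, 0.003]
contact_force: [-0.1, -0.3, -0.4]
grip_width: 0.0001
gripper_force: 0.0
```

Emit:
send_rows:
  deltas:
    - {"dx": 0, "dy": 0, "dz": -20, "rx": 0, "ry": 0, "rz": 0}
    - {"dx": 0, "dy": 0, "dz": -40, "rx": 0, "ry": 0, "rz": 0}
    - {"dx": 0, "dy": 0, "dz": -50, "rx": 0, "ry": 0, "rz": 0}
    - {"dx": 0, "dy": 0, "dz": -58, "rx": 0, "ry": 0, "rz": 0}
    - {"dx": 0, "dy": 0, "dz": -58, "rx": 0, "ry": 0, "rz": 0}

```text
clock: 2.75
tcp_pos: [0.5853, 0.0729, 0.0638]
orientation: [-0.064, -3.14, -0.0]
contact_force: [-0.1, -0.2, -0.0]
grip_width: 0.0001
gripper_force: 0.0
```

Emit:
send_rows:
  deltas:
    - {"dx": 1, "dy": -2, "dz": 0, "rx": 0, "ry": 0, "rz": 0}
    - {"dx": 1, "dy": -2, "dz": -10, "rx": 0, "ry": 0, "rz": 0}
    - {"dx": 1, "dy": -2, "dz": -20, "rx": 0, "ry": 0, "rz": 0}
    - {"dx": 1, "dy": -2, "dz": -26, "rx": 0, "ry": 0, "rz": 0}
    - {"dx": 1, "dy": -2, "dz": -26, "rx": 0, "ry": 0, "rz": 0}

```text
clock: 3.17
tcp_pos: [0.5856, 0.07, 0.0367]
orientation: [-0.066, -3.138, 0.001]
contact_force: [-0.4, 0.0, -1.3]
grip_width: 0.0001
gripper_force: 0.0
```

Emit:
send_rows:
  deltas:
    - {"dx": 0, "dy": 0, "dz": -6, "rx": 0, "ry": 0, "rz": 0}
    - {"dx": 0, "dy": 0, "dz": -12, "rx": 0, "ry": 0, "rz": 0}
    - {"dx": 0, "dy": 0, "dz": -16, "rx": 0, "ry": 0, "rz": 0}
    - {"dx": 0, "dy": 0, "dz": -16, "rx": 0, "ry": 0, "rz": 0}

```text
clock: 3.5
tcp_pos: [0.586, 0.07, 0.0213]
orientation: [-0.066, -3.139, 0.001]
contact_force: [0.8, 0.0, -0.1]
grip_width: 0.0003
gripper_force: 0.0
```

Run:
```python
from h import *
f=cam('side');im=f['frame'];w=cam('wrist')['frame']
cv2.imwrite('pics/c2.png',np.vstack([cv2.resize(im[130:260,260:420],(640,400)[:2])[:280],cv2.resize(w[120:260,200:460],(640,320))]))
o=r.get_obs();print(o['tcp_pos'],o['contact_force'],o['moment'])
```

```text
[0.58664622 0.07008362 0.02211299] [-0.08604878  0.340008    0.31427208] [ 0.01507755 -0.04792789  0.01684878]
```

View pics/c2.png

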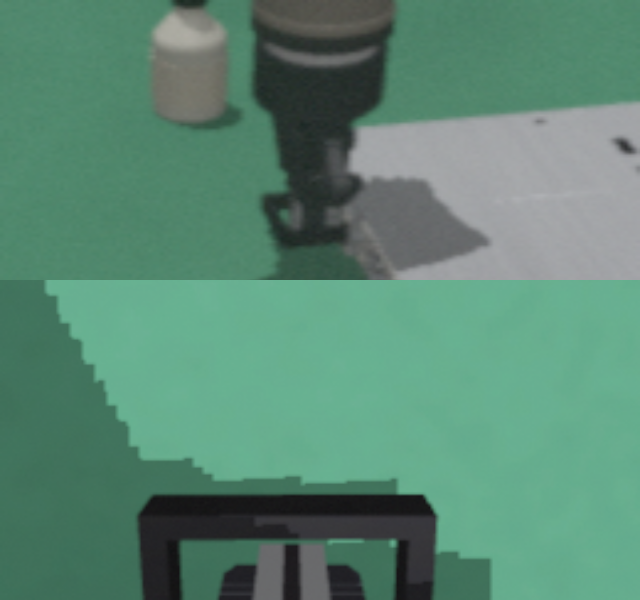

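The fingertips are inside the loop: in the wrist crop the pads are behind the strap at (290,560) and clear of both legs. Next is the draw.

Emit:
send_rows:
  deltas:
    - {"dx": -4, "dy": 0.2, "dz": 0, "rx": 0, "ry": 0, "rz": 0}
    - {"dx": -8, "dy": 0.3, "dz": 0, "rx": 0, "ry": 0, "rz": 0}
    - {"dx": -12, "dy": 0.5, "dz": 0, "rx": 0, "ry": 0, "rz": 0}
    - {"dx": -16, "dy": 0.6, "dz": 0, "rx": 0, "ry": 0, "rz": 0}
    - {"dx": -20, "dy": 0.8, "dz": 0, "rx": 0, "ry": 0, "rz": 0}

```text
clock: 4.02
tcp_pos: [0.5689, 0.0709, 0.0231]
orientation: [0.066, 3.135, 0.001]
contact_force: [7.3, 0.3, -4.9]
grip_width: 0.0002
gripper_force: 3.3
```

Emit:
send_rows:
  deltas:
    - {"dx": -7, "dy": 0.3, "dz": 0, "rx": 0, "ry": 0, "rz": 0}
    - {"dx": -14, "dy": 0.6, "dz": 0, "rx": 0, "ry": 0, "rz": 0}
    - {"dx": -21, "dy": 0.8, "dz": 0, "rx": 0, "ry": 0, "rz": 0}
    - {"dx": -28, "dy": 1.1, "dz": 0, "rx": 0, "ry": 0, "rz": 0}
    - {"dx": -35, "dy": 1.4, "dz": 0, "rx": 0, "ry": 0, "rz": 0}

```text
clock: 4.43
tcp_pos: [0.5342, 0.0724, 0.0232]
orientation: [0.067, 3.135, 0.001]
contact_force: [7.6, -0.2, -4.9]
grip_width: -0.0
gripper_force: 3.5
```

Emit:
send_rows:
  deltas:
    - {"dx": -7, "dy": 0.3, "dz": 0, "rx": 0, "ry": 0, "rz": 0}
    - {"dx": -14, "dy": 0.6, "dz": 0, "rx": 0, "ry": 0, "rz": 0}
    - {"dx": -21, "dy": 0.8, "dz": 0, "rx": 0, "ry": 0, "rz": 0}
    - {"dx": -28, "dy": 1.1, "dz": 0, "rx": 0, "ry": 0, "rz": 0}
    - {"dx": -35, "dy": 1.4, "dz": 0, "rx": 0, "ry": 0, "rz": 0}

```text
clock: 4.85
tcp_pos: [0.4993, 0.0738, 0.0232]
orientation: [0.067, 3.135, 0.001]
contact_force: [7.3, -0.8, -4.1]
grip_width: 0.0001
gripper_force: 3.5
```

Emit:
send_rows:
  deltas:
    - {"dx": -3, "dy": 0.1, "dz": 0, "rx": 0, "ry": 0, "rz": 0}
    - {"dx": -6, "dy": 0.2, "dz": 0, "rx": 0, "ry": 0, "rz": 0}
    - {"dx": -8, "dy": 0.3, "dz": 0, "rx": 0, "ry": 0, "rz": 0}
    - {"dx": -10, "dy": 0.4, "dz": 0, "rx": 0, "ry": 0, "rz": 0}
    - {"dx": -12, "dy": 0.5, "dz": 0, "rx": 0, "ry": 0, "rz": 0}

```text
clock: 5.27
tcp_pos: [0.4872, 0.0743, 0.0232]
orientation: [0.067, 3.135, 0.001]
contact_force: [6.4, -2.4, -3.1]
grip_width: -0.0001
gripper_force: 3.1
```

Emit:
send_rows:
  deltas:
    - {"dx": -1, "dy": 0, "dz": 0, "rx": 0, "ry": 0, "rz": 0}
    - {"dx": -2, "dy": 0.1, "dz": 0, "rx": 0, "ry": 0, "rz": 0}
    - {"dx": -3, "dy": 0.1, "dz": 0, "rx": 0, "ry": 0, "rz": 0}

```text
clock: 5.52
tcp_pos: [0.4843, 0.0744, 0.0232]
orientation: [0.067, 3.135, 0.001]
contact_force: [9.8, -0.6, -4.1]
grip_width: -0.0003
gripper_force: 5.4
```

Emit:
send_rows:
  deltas:
    - {"dx": -1, "dy": 0, "dz": 0, "rx": 0, "ry": 0, "rz": 0}
    - {"dx": -2, "dy": 0.1, "dz": 0, "rx": 0, "ry": 0, "rz": 0}

```text
clock: 5.68
tcp_pos: [0.4843, 0.0744, 0.0235]
orientation: [0.067, 3.131, 0.002]
contact_force: [12.8, -2.4, -7.8]
grip_width: -0.0001
gripper_force: 6.3
```

Emit:
send_rows:
  deltas:
    - {"dx": -1, "dy": 0, "dz": 0, "rx": 0, "ry": 0, "rz": 0}
    - {"dx": -1, "dy": 0, "dz": 0, "rx": 0, "ry": 0, "rz": 0}

```text
clock: 5.85
tcp_pos: [0.4842, 0.0746, 0.0237]
orientation: [0.067, 3.129, 0.002]
contact_force: [11.5, -1.4, -8.0]
grip_width: -0.0002
gripper_force: 6.3
```

Emit:
send_rows:
  deltas:
    - {"dx": -2, "dy": 0.1, "dz": 0, "rx": 0, "ry": 0, "rz": 0}
    - {"dx": -4, "dy": 0.2, "dz": 0, "rx": 0, "ry": 0, "rz": 0}
    - {"dx": -4, "dy": 0.2, "dz": 0, "rx": 0, "ry": 0, "rz": 0}

```text
clock: 6.1
tcp_pos: [0.4842, 0.0748, 0.0245]
orientation: [0.068, 3.122, 0.004]
contact_force: [21.0, -1.9, -13.4]
grip_width: -0.0001
gripper_force: 10.3
```

That is a firm stop. Next I back off inside the loop and lift out.

Emit:
send_rows:
  deltas:
    - {"dx": 7, "dy": -0.3, "dz": 0, "rx": 0, "ry": 0, "rz": 0}
    - {"dx": 14, "dy": -0.5, "dz": 0, "rx": 0, "ry": 0, "rz": 0}
    - {"dx": 14, "dy": -0.5, "dz": 0, "rx": 0, "ry": 0, "rz": 0}

```text
clock: 6.35
tcp_pos: [0.4895, 0.0742, 0.0225]
orientation: [0.066, 3.14, 0.0]
contact_force: [0.6, -0.3, 0.0]
grip_width: 0.0003
gripper_force: 0.0
```

Emit:
send_rows:
  deltas:
    - {"dx": 0, "dy": 0, "dz": 10, "rx": 0, "ry": 0, "rz": 0}
    - {"dx": 0, "dy": 0, "dz": 30, "rx": 0, "ry": 0, "rz": 0}
    - {"dx": 0, "dy": 0, "dz": 60, "rx": 0, "ry": 0, "rz": 0}
    - {"dx": 0, "dy": 0, "dz": 95, "rx": 0, "ry": 0, "rz": 0}
    - {"dx": 0, "dy": 0, "dz": 130, "rx": 0, "ry": 0, "rz": 0}

```text
clock: 6.77
tcp_pos: [0.4868, 0.0738, 0.1536]
orientation: [-0.066, -3.138, 0.001]
contact_force: [1.0, 0.3, 0.4]
grip_width: 0.0002
gripper_force: 0.0
```

Emit:
send_rows:
  deltas:
    - {"dx": 0, "dy": -15, "dz": 0, "rx": 0, "ry": 0, "rz": 0}
    - {"dx": -10, "dy": -45, "dz": 0, "rx": 0, "ry": 0, "rz": 0}
    - {"dx": -20, "dy": -80, "dz": 0, "rx": 0, "ry": 0, "rz": 0}
    - {"dx": -25, "dy": -115, "dz": 0, "rx": 0, "ry": 0, "rz": 0}
    - {"dx": -25, "dy": -150, "dz": 0, "rx": 0, "ry": 0, "rz": 0}

```text
clock: 7.18
tcp_pos: [0.461, -0.0767, 0.1526]
orientation: [-0.064, -3.139, -0.001]
contact_force: [0.7, -0.2, 0.4]
grip_width: -0.0001
gripper_force: 0.0
```

Emit:
send_rows:
  deltas:
    - {"dx": 0, "dy": -35, "dz": 0, "rx": 0, "ry": 0, "rz": 0}
    - {"dx": 0, "dy": -70, "dz": 0, "rx": 0, "ry": 0, "rz": 0}
    - {"dx": 0, "dy": -105, "dz": 0, "rx": 0, "ry": 0, "rz": 0}
    - {"dx": 0, "dy": -140, "dz": 0, "rx": 0, "ry": 0, "rz": 0}
    - {"dx": 0, "dy": -168, "dz": 0, "rx": 0, "ry": 0, "rz": 0}

```text
clock: 7.6
tcp_pos: [0.4622, -0.2459, 0.1528]
orientation: [-0.068, -3.14, -0.0]
contact_force: [1.5, 0.4, -0.4]
grip_width: -0.0
gripper_force: 0.0
```

Emit:
send_rows:
  deltas:
    - {"dx": 0, "dy": 0, "dz": 0, "rx": 0, "ry": 0, "rz": 0}
    - {"dx": 0, "dy": 0, "dz": 0, "rx": 0, "ry": 0, "rz": 0}
    - {"dx": 0, "dy": 0, "dz": 0, "rx": 0, "ry": 0, "rz": 0}

```text
clock: 7.85
tcp_pos: [0.4631, -0.2426, 0.1523]
orientation: [-0.065, -3.14, -0.002]
contact_force: [-0.1, 0.5, -0.7]
grip_width: -0.0003
gripper_force: 0.0
```

Run:
```python
from h import *
f=cam('wrist');t=cam('top')['frame'];o=r.get_obs();print(o['tcp_pos'],o['orientation'],o['contact_force'])
np.savez('w3.npz',**{k:f[k] for k in('P','R','xyz','f','cx','cy','frame')})
cv2.imwrite('pics/c3.png',np.vstack([f['frame'],t[150:280,:][:, :640]]))
```

```text
[ 0.46361356 -0.24197746  0.15228495] [-6.25112994e-02 -3.14038737e+00 -1.94822126e-03] [-0.0455709   0.38746758 -0.1069542 ]
```

View pics/c3.png

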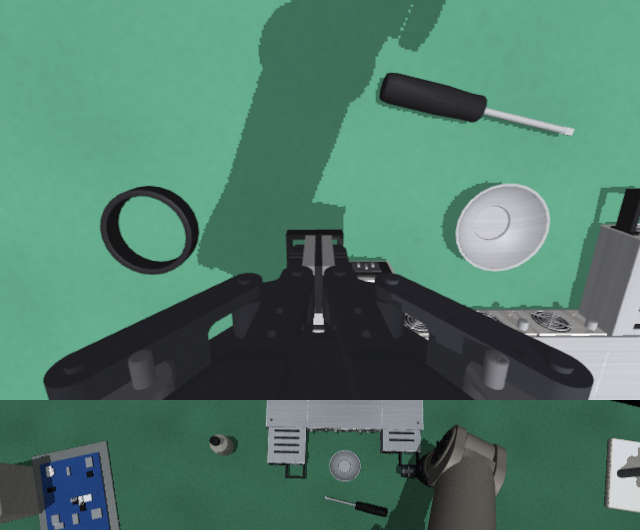

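The old supply is drawn out. The new pull's strap is at columns 286–344, rows 230–239, with the fingertips just in front of it at about (318,240). The dish, driver and tape haven't moved.

Run:
```python
import numpy as np
d=np.load('w3.npz');P=d['P'];im=d['frame'].max(2)
def ray(u,v,z):
    q=d['R']@np.array([(u-d['cx'])/d['f'],(v-d['cy'])/d['f'],1]);c=d['xyz'];return (c+q*(z-c[2])/q[2]).round(4)
print(im[222:252,294]); print(im[234,280:350:2])
print(P[228:242,294].round(4)); print(ray(286,233,.032),ray(344,233,.032))
```

```text
[111 112 110 110 110 111 111  95  24  21  21  24  26  32  37  34  35  60
  99 111 112 111 106  87  50  34  35  35  36  34]
[112 112 110  37  24  25  25  26  29  28  27  27  25  32  32  32  33  33
  26  27  26  34  35  32  35  39  26  25  27  26  25  28 156 171 170]
[[ 5.007e-01 -2.683e-01  7.000e-04]
 [ 5.017e-01 -2.683e-01  1.100e-03]
 [ 4.961e-01 -2.665e-01  1.900e-02]
 [ 4.951e-01 -2.660e-01  2.460e-02]
 [ 4.954e-01 -2.659e-01  2.650e-02]
 [ 4.958e-01 -2.658e-01  2.810e-02]
 [ 4.953e-01 -2.655e-01  3.200e-02]
 [ 4.956e-01 -2.653e-01  3.380e-02]
 [ 4.968e-01 -2.655e-01  3.330e-02]
 [ 4.977e-01 -2.655e-01  3.350e-02]
 [ 4.989e-01 -2.656e-01  3.290e-02]
 [ 5.004e-01 -2.658e-01  3.160e-02]
 [ 5.143e-01 -2.692e-01  4.000e-04]
 [ 5.153e-01 -2.692e-01  7.000e-04]]
[ 0.494  -0.2728  0.032 ] [ 0.4963 -0.2188  0.032 ]
```

Emit:
send_rows:
  deltas:
    - {"dx": 0, "dy": -2, "dz": -20, "rx": 0, "ry": 0, "rz": 0}
    - {"dx": 0, "dy": -3, "dz": -50, "rx": 0, "ry": 0, "rz": 0}
    - {"dx": 0, "dy": -3, "dz": -80, "rx": 0, "ry": 0, "rz": 0}
    - {"dx": 0, "dy": -3, "dz": -105, "rx": 0, "ry": 0, "rz": 0}
    - {"dx": 0, "dy": -3, "dz": -112, "rx": 0, "ry": 0, "rz": 0}

```text
clock: 8.37
tcp_pos: [0.4618, -0.2441, 0.0372]
orientation: [-0.062, -3.136, -0.004]
contact_force: [-0.4, 0.2, -0.1]
grip_width: 0.0002
gripper_force: 0.0
```

Emit:
send_rows:
  deltas:
    - {"dx": 0, "dy": 0, "dz": -6, "rx": 0, "ry": 0, "rz": 0}
    - {"dx": 0, "dy": 0, "dz": -12, "rx": 0, "ry": 0, "rz": 0}
    - {"dx": 0, "dy": 0, "dz": -18, "rx": 0, "ry": 0, "rz": 0}
    - {"dx": 0, "dy": 0, "dz": -18, "rx": 0, "ry": 0, "rz": 0}

```text
clock: 8.7
tcp_pos: [0.464, -0.2467, 0.0224]
orientation: [0.065, 3.14, 0.0]
contact_force: [-0.9, -0.2, 0.3]
grip_width: 0.0002
gripper_force: 0.0
```

Emit:
send_rows:
  deltas:
    - {"dx": 6, "dy": -0.2, "dz": 0, "rx": 0, "ry": 0, "rz": 0}
    - {"dx": 12, "dy": -0.5, "dz": 0, "rx": 0, "ry": 0, "rz": 0}
    - {"dx": 17, "dy": -0.7, "dz": 0, "rx": 0, "ry": 0, "rz": 0}
    - {"dx": 22, "dy": -0.9, "dz": 0, "rx": 0, "ry": 0, "rz": 0}
    - {"dx": 27, "dy": -1.1, "dz": 0, "rx": 0, "ry": 0, "rz": 0}

```text
clock: 9.12
tcp_pos: [0.4894, -0.2479, 0.0223]
orientation: [-0.067, -3.137, -0.001]
contact_force: [-6.7, 0.0, 4.2]
grip_width: 0.0003
gripper_force: 3.3
```

Contact is made at the expected place, so I keep pushing.

Emit:
send_rows:
  deltas:
    - {"dx": 6, "dy": -0.2, "dz": 0, "rx": 0, "ry": 0, "rz": 0}
    - {"dx": 12, "dy": -0.5, "dz": 0, "rx": 0, "ry": 0, "rz": 0}
    - {"dx": 18, "dy": -0.7, "dz": 0, "rx": 0, "ry": 0, "rz": 0}
    - {"dx": 24, "dy": -1, "dz": 0, "rx": 0, "ry": 0, "rz": 0}
    - {"dx": 30, "dy": -1.2, "dz": 0, "rx": 0, "ry": 0, "rz": 0}

```text
clock: 9.53
tcp_pos: [0.5187, -0.2491, 0.0221]
orientation: [-0.067, -3.136, -0.002]
contact_force: [-6.8, 0.1, 5.1]
grip_width: -0.0001
gripper_force: 3.4
```

Emit:
send_rows:
  deltas:
    - {"dx": 3, "dy": -0.1, "dz": 0, "rx": 0, "ry": 0, "rz": 0}
    - {"dx": 6, "dy": -0.2, "dz": 0, "rx": 0, "ry": 0, "rz": 0}
    - {"dx": 9, "dy": -0.4, "dz": 0, "rx": 0, "ry": 0, "rz": 0}
    - {"dx": 12, "dy": -0.5, "dz": 0, "rx": 0, "ry": 0, "rz": 0}

```text
clock: 9.87
tcp_pos: [0.5308, -0.2496, 0.022]
orientation: [-0.067, -3.137, -0.002]
contact_force: [-7.2, -0.2, 4.7]
grip_width: -0.0002
gripper_force: 3.2
```

Emit:
send_rows:
  deltas:
    - {"dx": 2, "dy": -0.1, "dz": 0, "rx": 0, "ry": 0, "rz": 0}
    - {"dx": 4, "dy": -0.2, "dz": 0, "rx": 0, "ry": 0, "rz": 0}
    - {"dx": 6, "dy": -0.2, "dz": 0, "rx": 0, "ry": 0, "rz": 0}

```text
clock: 10.12
tcp_pos: [0.5367, -0.2498, 0.022]
orientation: [-0.067, -3.137, -0.002]
contact_force: [-6.6, -0.5, 3.9]
grip_width: -0.0
gripper_force: 3.1
```

Emit:
send_rows:
  deltas:
    - {"dx": 2, "dy": -0.1, "dz": 0, "rx": 0, "ry": 0, "rz": 0}
    - {"dx": 4, "dy": -0.2, "dz": 0, "rx": 0, "ry": 0, "rz": 0}
    - {"dx": 4, "dy": -0.2, "dz": 0, "rx": 0, "ry": 0, "rz": 0}

```text
clock: 10.37
tcp_pos: [0.5413, -0.25, 0.0221]
orientation: [-0.067, -3.137, -0.001]
contact_force: [-5.1, 0.3, 2.4]
grip_width: -0.0
gripper_force: 2.4
```

Emit:
send_rows:
  deltas:
    - {"dx": 2, "dy": -0.1, "dz": 0, "rx": 0, "ry": 0, "rz": 0}
    - {"dx": 4, "dy": -0.2, "dz": 0, "rx": 0, "ry": 0, "rz": 0}
    - {"dx": 4, "dy": -0.2, "dz": 0, "rx": 0, "ry": 0, "rz": 0}

```text
clock: 10.62
tcp_pos: [0.5443, -0.2502, 0.0219]
orientation: [-0.067, -3.136, -0.002]
contact_force: [-6.6, 0.4, 4.3]
grip_width: -0.0004
gripper_force: 3.5
```

Emit:
send_rows:
  deltas:
    - {"dx": 2, "dy": -0.1, "dz": 0, "rx": 0, "ry": 0, "rz": 0}
    - {"dx": 4, "dy": -0.2, "dz": 0, "rx": 0, "ry": 0, "rz": 0}
    - {"dx": 4, "dy": -0.2, "dz": 0, "rx": 0, "ry": 0, "rz": 0}

```text
clock: 10.87
tcp_pos: [0.5443, -0.2502, 0.0213]
orientation: [-0.069, -3.128, -0.005]
contact_force: [-15.6, 1.7, 10.9]
grip_width: -0.0002
gripper_force: 8.1
```

Emit:
send_rows:
  deltas:
    - {"dx": 2, "dy": -0.1, "dz": 0, "rx": 0, "ry": 0, "rz": 0}
    - {"dx": 3, "dy": -0.1, "dz": 0, "rx": 0, "ry": 0, "rz": 0}
    - {"dx": 3, "dy": -0.1, "dz": 0, "rx": 0, "ry": 0, "rz": 0}

```text
clock: 11.12
tcp_pos: [0.5443, -0.2503, 0.0208]
orientation: [-0.07, -3.123, -0.007]
contact_force: [-23.2, 2.1, 15.8]
grip_width: 0.0
gripper_force: 11.4
```

This is a firm stop too. I'll back off, lift and check.

Emit:
send_rows:
  deltas:
    - {"dx": -7, "dy": 0.3, "dz": 0, "rx": 0, "ry": 0, "rz": 0}
    - {"dx": -15, "dy": 0.6, "dz": 0, "rx": 0, "ry": 0, "rz": 0}
    - {"dx": -30, "dy": 1, "dz": 0, "rx": 0, "ry": 0, "rz": 0}
    - {"dx": -45, "dy": 1, "dz": 10, "rx": 0, "ry": 0, "rz": 0}
    - {"dx": -55, "dy": 1, "dz": 40, "rx": 0, "ry": 0, "rz": 0}

```text
clock: 11.53
tcp_pos: [0.4955, -0.2482, 0.0596]
orientation: [-0.065, -3.135, -0.003]
contact_force: [-0.1, 0.2, -0.2]
grip_width: 0.0002
gripper_force: 0.0
```

Emit:
send_rows:
  deltas:
    - {"dx": 0, "dy": 0, "dz": 35, "rx": 0, "ry": 0, "rz": 0}
    - {"dx": 0, "dy": 0, "dz": 70, "rx": 0, "ry": 0, "rz": 0}
    - {"dx": 0, "dy": 0, "dz": 105, "rx": 0, "ry": 0, "rz": 0}
    - {"dx": 0, "dy": 0, "dz": 130, "rx": 0, "ry": 0, "rz": 0}
    - {"dx": 0, "dy": 0, "dz": 130, "rx": 0, "ry": 0, "rz": 0}

```text
clock: 11.95
tcp_pos: [0.5024, -0.2511, 0.1984]
orientation: [0.066, 3.13, -0.005]
contact_force: [0.9, -0.1, 0.8]
grip_width: 0.0001
gripper_force: 0.0
```

Run:
```python
from h import *
t=cam('top')['frame'];s=cam('side')['frame'];o=r.get_obs();print(o['tcp_pos'],o['contact_force'],o['clock'])
cv2.imwrite('pics/c4.png',np.vstack([cv2.resize(t[160:280,200:500],(640,256)),s[100:400]]))
```

```text
[ 0.49988584 -0.24962117  0.19358414] [ 0.23800675  0.4286431  -0.37362196] 12.05
```

View pics/c4.png

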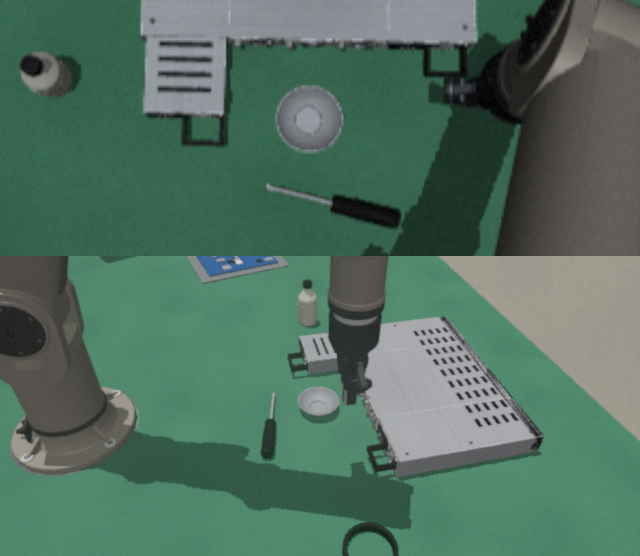

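The new supply's panel is flush, with its pull at (445,60) in the crop. The old supply stands fully out on the left, with its pull at (205,130). The bystanders haven't moved and the arm is clear, so I'm handing in.

```bash
python3 -c "
from bench import r
print(r.hand_in())"
```

```text
the job is handed in; nothing more can be done
None
```

The job is handed in at about 12 s: the new supply is pushed fully home and the old one is drawn out to its safety catch, both against firm stops, with the dish, screwdriver, bottle and tape left where they were.

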